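Index the carving turntable to its next hole

ROBOT

A 7-joint arm with a two-finger parallel gripper is mounted at the origin on the work surface. World frame = base frame: x ahead of the robot, y to its left, z up, the work surface at z = 0. Lengths are in m, angles in rad, forces in N, time in s.
With the tool pointing down it reaches from about 0.425 to 1.025 m from the base axis. Payload 9.4 kg.
Tool frame: the origin (TCP) lies midway between the tips of the shut fingers; the grasp point (between the pads) lies 19 mm behind it; z points along the fingers, y is the line along which they close (so a half turn about z gives the same grasp; the last joint's range is limited). The gripper opens to 85 mm and grips with 20 to 120 N. Pads are 22 mm wide; open, the fingers measure 114 mm over their backs; the gripper's body (76 mm by 85 mm) begins 54 mm behind the grasp point. The pads swing forward as they close: fully open they stand 13 mm farther back than shut.
Start: joints at [-1.303, 0.599, -0.003, 1.599, 0.002, 0.943, -0.08], TCP at [0.245, 0.682, 0.208] pointing down, gripper open.
Joint ranges: [-2.57, 2.57], [-0.35, 1.97], [-1.29, 1.29], [0.11, 2.56], [-1.05, 4.19], [0.11, 1.86], [-2.63, 2.63]. Speed limits (rad/s): [2.22, 2.22, 3.01, 3.01, 3.14, 3.14, 3.14].

INTERFACE

Orientations are given as a unit quaternion [x, y, z, w].
In Python, from plant import manip gives the robot as it stands.
- The arm moves only by the tool carry_out, never from a script. Its argument "deltas" is a list of rows, each a list of 6 numbers: the shift along the tool's x, y, z in units of 150 mm (1.0 is 150 mm), then the turn, a rotation vector about the tool's x, y, z in units of 360 degrees (1.0 is 360 degrees). In form: [[dx, dy, dz, ax, ay, az], ...]. A call has 1 to 5 rows; each row shifts and turns the commanded pose from where the row before left it, along the tool's axes as they then stand; what a row does not reach is not made up. A row lasts 1/12 s, in which the tool goes at most 41.7 mm and 7.16 degrees, less where a joint would pass 70% of its speed; a pose out of reach is approached as far as the arm can. A call with a number of a shift or a turn outside -1 to 1 is refused whole. A call with a gripper value outside its range is refused whole. "gripper" is the opening in per cent of the stroke, from 0 (shut) to 100 (fully open), set as the call begins (left out, the last holds). The fingers move at their own pace and stop on an object; "squeeze" is the grip in N (left out, the last holds). Time passes only in rows, so rows that do not move let the fingers close. It gives the time, the measured TCP pose, the force, the opening and the grip force at its end, in the units of the state.
- manip.get_obs(): the state, without advancing time (a new reading comes with each control period).
- manip.capture(name): name is "scene" or "side" or "wrist"; returns a dict with "color" (480x640x3 uint8, blue, green, red), "fx", "fy", "cx", "cy" (pixels), "eye" and "attitude" of the camera in the world. Camera axes: x right, y down, z forward; pixel columns grow to the right and rows downward; lengths in m; the calibration is good to about 2 mm. A picture is of the moment at which its call begins. There is no depth.
- manip.close_job(): hands the job in; it is judged then, once.
The state is a dict: "time": time; "joint_pos": joint angles; "joint_vel": joint speeds; "joint_torque": joint torques, N m; "eef_pos": TCP position; "tool_rot": TCP orientation; "wrist_force": force on the tool from outside, world axes, zero at the start; "moment": the same for the moment, N m; "gripper_width": finger opening in m; "grasp_force": force on a finger pad.
Only numpy, scipy, OpenCV 4.12 (cv2) and the standard library are available. Lean on these libraries where they do the work, as an engineer would, in place of code of your own. Each camera call takes 0.05 s, during which the arm holds its last target. There are 200 camera calls.

TASK

The carving turntable is locked by the sprung plunger on its arm. With a fingertip push the yellow plunger button down, and while it is down swing the arm round to the neighbouring slot, the one marked by the red stud and not the blue; then let the button come fully up so that the table is locked there, and draw clear. Do not lift or shift the wooden rosette on the table, and leave the other things on the bench where they are.

Things in the scene. Friction and masses are not known exactly. Their poses are not given: they have to be found in the camera images.
- turntable (a joint): angle of the turntable in rad about its upright axis: about 0 as locked at the start (0.02 of play), growing counter-clockwise seen from above. The slots of the fixed ring lie every 0.785 rad (45 degrees), so the red one is at +0.785 or -0.785; stops at +-1.25. It turns stiffly (0.12 N m) and stays where it is left.
- plunger (a joint): how far the plunger is pressed, in m: 0 fully up (locked when at a slot), 0.014 fully down. Its nose is clear of the slot beyond 0.0105 (press it right down); between slots it bears on the ring from below and stays down by itself until it finds a slot, springs up, blocks the table. It catches a slot from 3 degrees either side and centres itself. The spring takes 4 N to start, 8 N at the bottom.
- button_top (a point): centre of the top of the yellow round button, 36 mm across, on the arm 135 mm from the axis; 90 mm above the bench when up, 76 mm fully down. A steel cheek stands on the arm at either side of it across the turning direction: inner faces 29 mm from the button's centre, 40 mm long along the arm, 6 mm thick, tops 99 mm above the bench. A fingertip between them drives the arm round.
- hub (a point): point on the turntable's upright axis, at its top (68 mm above the bench). The table is a plywood disc 168 mm across with a dark steel arm, 74 mm wide, reaching 165 mm from the axis, its top also at 68 mm; below is a fixed base with a slotted aluminium ring 250 mm across. Placed and turned anew for each run.
- index_mark (a point): white line on the arm, 94 mm from the axis and 69 mm above the bench, in line with the button; over the red stud when the table is locked in the red slot
- red_stud: red stud, 20 mm across and 6 mm high, on the fixed aluminium ring, 94 mm from the axis, just inside the slot that the table must go to; its foot (origin) is 44 mm above the bench and the arm passes over it. It is 45 degrees from the arm, to one side or the other.
- blue_stud: a like stud, but blue, at the neighbouring slot on the other side of the arm: not the one wanted
- rosette: dark turned wooden rosette, 72 mm across and 30 mm high, loose in the middle of the turntable (it rides round with it); its top is 98 mm above the bench; origin under its centre
- brush: a workshop brush 200 mm long lying flat on the bench; to be left alone
- glue: a white glue bottle, 48 mm across and 110 mm tall, standing on the bench behind the base; origin under its centre; to be left alone
- offcut: a wooden offcut 90 x 45 x 25 mm lying on the bench; origin under its centre; to be left alone
- screwdriver: a screwdriver with a red handle, 200 mm long, lying flat on the bench; to be left alone
- hammer: a hammer 260 mm long, lying on the left of the bench; to be left alone
- varnish: a can 72 mm across and 90 mm tall, standing on the right of the bench; origin under its centre; to be left alone
- pencil_mug: a white mug, 70 mm across and 85 mm tall, standing on the left of the bench; origin under its centre; to be left alone
There are look-alikes about, which are no part of the job. Leave any orange look-alike of the rosette alone.

How it is judged:
On the way, in this order (a step that is already met when the one before it is completed fails the run):
1. the plunger is pressed down, out of the slot it started in (value of joint plunger above 0.008 m and horizontal distance between index_mark and red_stud above 0.05 m and contact force between the fingers and anything else above 1 N), for 0.05 s.
2. the table is turned to the red stud (horizontal distance between index_mark and red_stud below 0.01 m), for 0.05 s.
At the end, for the whole second after the job is handed in: the table is at rest with its white line within 5 mm (seen from above) of the red stud, the plunger is up (within 2 mm), so it is locked; the rosette stands upright on the table within 15 mm of where it was, and the other bench things are within 20 mm of where they were (horizontal distance between index_mark and red_stud below 0.005 m and value of joint plunger below 0.002 m and velocity of joint turntable between -0.03 and 0.03 rad/s and distance of rosette from where it was at the start of the episode below 0.015 m and angle between rosette's own z axis and vertical below 0.1 rad and linear speed of rosette below 0.02 m/s and distance of each of brush, glue, offcut, screwdriver, hammer, varnish, pencil_mug from where it was at the start of the episode below 0.02 m); the robot touches nothing.
It fails at once if the rosette is lifted, tipped or shifted by more than 15 mm (distance of rosette from where it was at the start of the episode above 0.015 m or angle between rosette's own z axis and vertical above 0.15 rad).
It fails at once if the arm is swung the wrong way, over the blue stud (horizontal distance between index_mark and blue_stud below 0.03 m).
It fails at once if another thing on the bench is lifted or moved by more than 20 mm (distance of any of brush, glue, offcut, screwdriver, hammer, varnish, pencil_mug from where it was at the start of the episode above 0.02 m).
It also fails if it takes over 35 s, if anything falls off the work surface, if the arm or the gripper's body presses on something with over 40 N, if the wrist force passes 120 N, or if a joint passes its speed limit or range.

## Working session

There is one attempt and no reset: what is moved stays moved. The work goes in short steps, Python scripts to look and compute and a tool call to move; the robot and the scene stay as the last step left them, time stands still between calls to the robot, and variables do not carry over. Pictures are saved under pics/ and viewed, at most 10 in all, crops included, and the job is handed in when it is done.

Besides the shell and the picture viewer there is one more tool, called after "Emit:" by a JSON object that holds its "name" and its "arguments". carry_out: Moves the arm, as the interface text tells. Shifts and turns lie within -1 to 1; 1 stands for 150 mm of shift or 360 degrees of turn. Its arguments: {"type":"object","properties":{"deltas":{"type":"array"},"gripper":{"type":"number"},"squeeze":{"type":"number"}},"required":["deltas"]}

```bash
mkdir -p pics; cat > h.py <<'E'
import numpy as np, cv2
from scipy.spatial.transform import Rotation as R
from plant import manip
def rot(a):
    a=np.array(a); return a if a.shape==(3,3) else R.from_quat(a).as_matrix()
def ray(c,u,v,z):
    d=rot(c["attitude"])@np.array([(u-c["cx"])/c["fx"],(v-c["cy"])/c["fy"],1]); e=np.array(c["eye"])
    return e+d*(z-e[2])/d[2]
E
python3 - <<'E'
from h import *
for n in ("scene","side"):
    c=manip.capture(n); cv2.imwrite(f"pics/{n}1.png",c["color"]); print(n,c["eye"],c["attitude"],c["fx"])
o=manip.get_obs(); print(o["time"],o["eef_pos"],o["tool_rot"],o["wrist_force"])
E
```

```text
scene [1.27906757 0.95653544 1.04571541] [ 0.2877549   0.85351817 -0.41303491 -0.13455861] 605.0939475865056
side [-0.27117513 -1.05671602  1.11371637] [ 0.84295    -0.30612078  0.14272962 -0.41875246] 610.8427195600478
0.1 [0.24494307 0.68187937 0.20758136] [ 1.71526105e-01  9.85179309e-01 -7.22340018e-04 -5.19108315e-05] [ 0.2046487  -0.26366973 -0.01174797]
```

View pics/scene1.png

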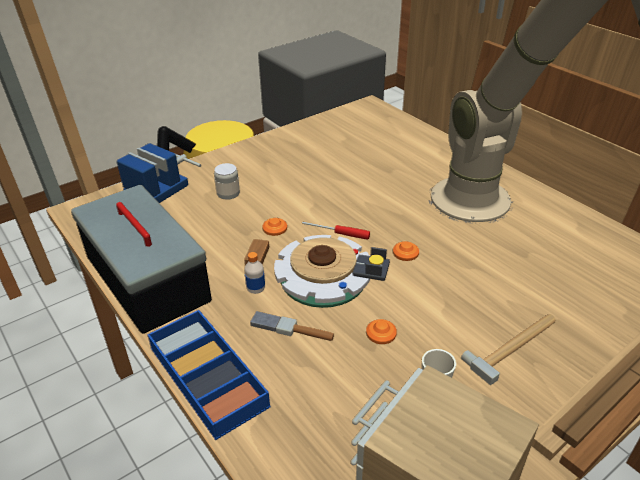

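View pics/side1.png

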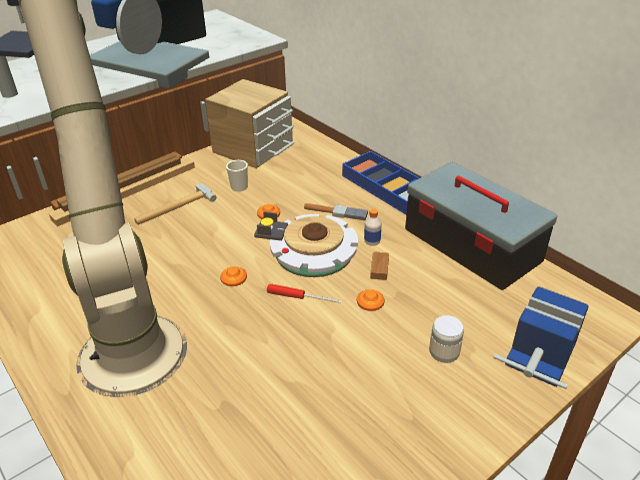

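The scene view shows the yellow button at about (376,260), the blue stud at (343,285) and the red stud at about (356,251). In the side view the button is at about (267,222) and the red stud at (285,250). Next I measure these with colour masks.

```bash
cat >> h.py <<'E'
def blobs(c,box,col):
    h=cv2.cvtColor(c["color"],cv2.COLOR_BGR2HSV); H,S,V=h[...,0],h[...,1],h[...,2]
    m={'y':(H>24)&(H<36)&(S>200)&(V>120),'r':((H<4)|(H>174))&(S>170)&(V>90),'b':(H>100)&(H<125)&(S>170)&(V>80)}[col]
    k=np.zeros_like(m); x0,y0,x1,y1=box; k[y0:y1,x0:x1]=1; m=(m&k).astype(np.uint8)
    n,l,s,ce=cv2.connectedComponentsWithStats(m)
    return [(s[i,4],ce[i].round(1)) for i in range(1,n) if s[i,4]>8]
E
python3 - <<'E'
from h import *
for n,box in (("scene",(265,225,395,310)),("side",(245,205,360,275))):
    c=manip.capture(n)
    for col,z in (('y',.09),('r',.05),('b',.05)):
        for a,p in blobs(c,box,col): print(n,col,a,p,ray(c,*p,z).round(4))
    # rosette top centre: dark brown
    h=cv2.cvtColor(c["color"],cv2.COLOR_BGR2HSV)
    m=((h[...,2]<110)&(h[...,1]>100)&(h[...,0]<15)).astype(np.uint8); k=np.zeros_like(m)
    x0,y0,x1,y1=box;k[y0:y1,x0:x1]=1
    _,l,s,ce=cv2.connectedComponentsWithStats(m*k); i=1+s[1:,4].argmax(); print(s[i],ce[i],ray(c,*ce[i],.085).round(4))
E
```

```text
scene r 237 [352.6 231.3] [ 0.4301 -0.0426  0.05  ]
scene r 11 [355.8 251.1] [0.4775 0.0285 0.05  ]
scene b 28 [342.5 284.9] [0.5864 0.1095 0.05  ]
[308 245  28  21 444] [321.77027027 255.23198198] [0.5833 0.0219 0.085 ]
side r 22 [284.8 250.4] [0.4782 0.0222 0.05  ]
[302 224  25  17 259] [314.29343629 231.38223938] [5.663e-01 2.000e-04 8.500e-02]
```

```bash
python3 - <<'E'
from h import *
for n,p in (("scene",(376,260)),("side",(267,222))):
    c=manip.capture(n); h=cv2.cvtColor(c["color"],cv2.COLOR_BGR2HSV); x,y=p; print(h[y,x])
    m=cv2.inRange(h,(22,180,100),(38,255,255)); k=np.zeros_like(m); k[y-15:y+15,x-15:x+15]=1
    _,l,s,ce=cv2.connectedComponentsWithStats(m*k); i=1+s[1:,4].argmax(); print(s[i],ce[i],ray(c,*ce[i],.088).round(4))
o=manip.get_obs(); M=rot(o["tool_rot"]); print(M.round(3)); 
print((M.T@(np.array([.489,.119,.208])-o["eef_pos"])/.15).round(3))
E
```

```text
[ 26 173 235]
[378 261   5   4   7] [379.85714286 262.85714286] [0.4906 0.135  0.088 ]
[ 27 186 247]
[261 218  12   7  74] [266.62162162 221.18918919] [0.4914 0.1221 0.088 ]
[[-0.941  0.338 -0.   ]
 [ 0.338  0.941 -0.001]
 [-0.    -0.001 -1.   ]]
[-2.800e+00 -2.984e+00  2.000e-03]
```

Emit:
{"name": "carry_out", "arguments": {"deltas": [[-0.18, -0.19, 0, 0, 0, 0], [-0.18, -0.19, 0, 0, 0, 0], [-0.18, -0.19, 0, 0, 0, 0], [-0.18, -0.19, 0, 0, 0, 0], [-0.18, -0.19, 0, 0, 0, 0]], "gripper": 0}}

```text
time: 0.72
eef_pos: [0.3244, 0.5008, 0.2084]
tool_rot: [0.171, 0.985, 0.0, 0.0]
wrist_force: [1.0, -0.5, -0.2]
gripper_width: 0.0255
grasp_force: 0.0
```

Emit:
{"name": "carry_out", "arguments": {"deltas": [[-0.18, -0.19, 0, 0, 0, 0], [-0.18, -0.19, 0, 0, 0, 0], [-0.18, -0.19, 0, 0, 0, 0], [-0.18, -0.19, 0, 0, 0, 0], [-0.18, -0.19, 0, 0, 0, 0]]}}

```text
time: 1.13
eef_pos: [0.4033, 0.3211, 0.2086]
tool_rot: [0.171, 0.985, 0.0, 0.0]
wrist_force: [1.5, -0.1, -0.0]
gripper_width: 0.0001
grasp_force: 0.0
```

Emit:
{"name": "carry_out", "arguments": {"deltas": [[-0.18, -0.19, 0, 0, 0, 0], [-0.18, -0.19, 0, 0, 0, 0], [-0.18, -0.19, 0, 0, 0, 0], [-0.1, -0.1, 0, 0, 0, 0], [0, 0, 0, 0, 0, 0]]}}

```text
time: 1.55
eef_pos: [0.4612, 0.1906, 0.2087]
tool_rot: [0.175, 0.985, -0.001, 0.001]
wrist_force: [0.5, 1.1, 0.4]
gripper_width: 0.0001
grasp_force: 0.0
```

```bash
python3 - <<'E'
from h import *
c=manip.capture("wrist"); cv2.imwrite("pics/w1.png",c["color"]); print(c["eye"]); o=manip.get_obs(); print(o["time"],o["eef_pos"],o["gripper_width"])
h=cv2.cvtColor(c["color"],cv2.COLOR_BGR2HSV)
for nm,lo,hi,z in (('y',(22,150,100),(38,255,255),.09),('r',(174,150,80),(180,255,255),.05),('r0',(0,200,80),(3,255,255),.05),('b',(100,150,70),(125,255,255),.05)):
    _,l,s,ce=cv2.connectedComponentsWithStats(cv2.inRange(h,lo,hi))
    for i in range(1,len(s)):
        if s[i,4]>60: print(nm,s[i],ce[i].round(1),ray(c,*ce[i],z).round(4))
E
```

```text
[0.39509593 0.2158161  0.37464278]
1.6 [0.4602262  0.19335413 0.2086298 ] 1.1642929897381954e-05
y [ 238  267   41   38 1181] [258.  285.4] [0.4902 0.1222 0.09  ]
r0 [  42  207   52   79 1522] [ 66.5 246.6] [ 0.4014 -0.0502  0.05  ]
```

View pics/w1.png

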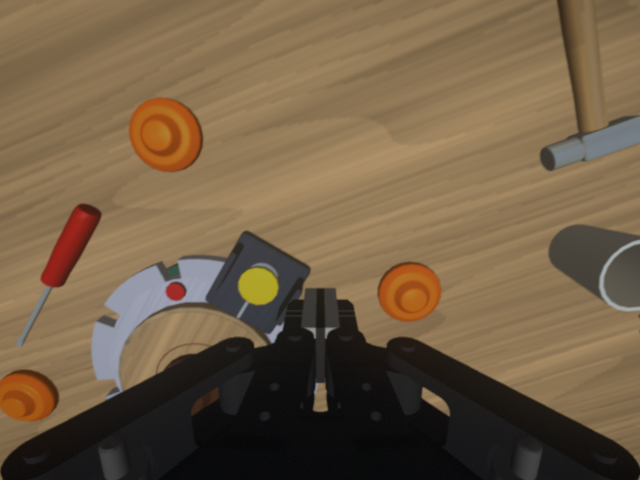

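The wrist view shows the button at (258,285), which works out to (0.490, 0.122) and agrees with the side view. The red stud is at (176,291).

```bash
python3 - <<'E'
from h import *
c=manip.capture("wrist"); r=ray(c,176,291,.05); print(r)
b=np.array([.4902,.1222]); r=r[:2]
d=np.linalg.norm(b-r); print("d",d,"expect",np.hypot(.135-.094*np.cos(np.pi/4),.094*np.sin(np.pi/4)))
# hub: complex similarity fit: b=h+.135u, r=h+.094u e^{i45}
B,Rr=complex(*b),complex(*r); u=(B-Rr)/(.135-.094*np.exp(1j*np.pi/4)); u/=abs(u)
h=(B-.135*u+Rr-.094*u*np.exp(1j*np.pi/4))/2; print("hub",h,"ang",np.degrees(np.angle(u)))
o=manip.get_obs(); M=rot(o["tool_rot"]); p=o["eef_pos"]
prev=complex(p[0],p[1])
for a in (0,15,30,45):
    t=h+.135*u*np.exp(1j*np.radians(a)); dl=t-prev; prev=t
    print(a,t.__format__('.4f'),(M.T@[dl.real,dl.imag,0]/.15).round(3))
print(M.round(3))
E
```

```text
[0.47980256 0.03176045 0.05      ]
d 0.09103526712977386 expect 0.09547057082413106
hub (0.5727591283534614+0.017394971092113916j) ang 127.56585599813758
0 0.4905+0.1244j [-0.354 -0.374 -0.   ]
15 0.4656+0.0995j [ 0.099 -0.213 -0.   ]
30 0.4480+0.0689j [ 0.041 -0.231 -0.   ]
45 0.4389+0.0349j [-0.02  -0.234 -0.   ]
[[-0.94  0.34  0.  ]
 [ 0.34  0.94  0.  ]
 [-0.    0.   -1.  ]]
```

Emit:
{"name": "carry_out", "arguments": {"deltas": [[-0.175, -0.19, 0, 0, 0, 0], [-0.175, -0.19, 0, 0, 0, 0], [0, 0, 0.2, 0, 0, 0], [0, 0, 0.2, 0, 0, 0], [0, 0, 0.2, 0, 0, 0]]}}

```text
time: 2.07
eef_pos: [0.4898, 0.1257, 0.1179]
tool_rot: [0.171, 0.985, 0.001, 0.001]
wrist_force: [-0.2, 1.0, -0.3]
gripper_width: 0.0003
grasp_force: 0.0
```

Emit:
{"name": "carry_out", "arguments": {"deltas": [[0, 0, 0.05, 0, 0, 0], [0, 0, 0, 0, 0, 0], [0, 0, 0, 0, 0, 0]]}}

```text
time: 2.32
eef_pos: [0.4893, 0.1255, 0.1113]
tool_rot: [0.171, 0.985, -0.0, -0.0]
wrist_force: [0.7, -0.3, 0.2]
gripper_width: 0.0001
grasp_force: 0.0
```

```bash
python3 - <<'E'
from h import *
c=manip.capture("wrist"); cv2.imwrite("pics/w2.png",c["color"][200:,100:500]); s=manip.capture("side"); 
cv2.imwrite("pics/s2.png",cv2.resize(s["color"][170:290,200:380],None,fx=4,fy=4))
o=manip.get_obs(); print(o["eef_pos"],o["wrist_force"])
E
```

```text
[0.49013204 0.12533173 0.11230264] [-0.28042232 -0.02886506  1.01926389]
```

View pics/w2.png

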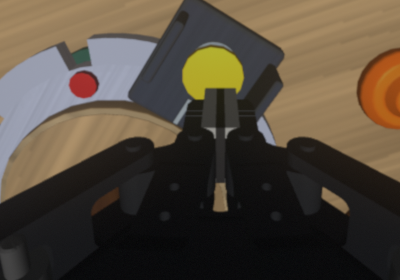

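View pics/s2.png

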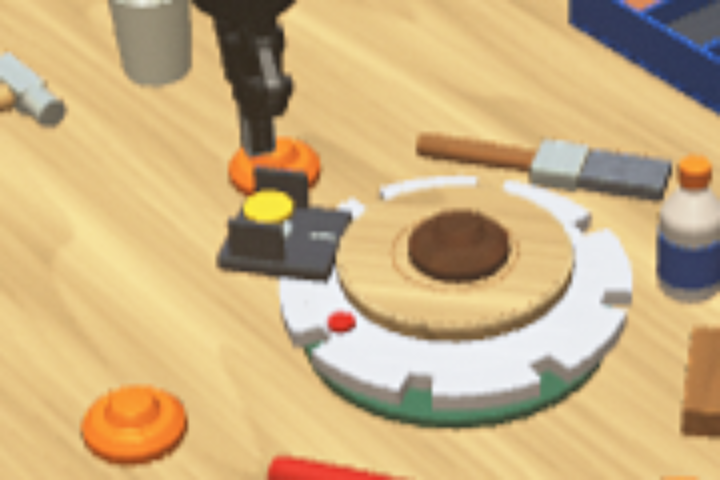

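```bash
python3 - <<'E'
from h import *
for n in("side","wrist","scene"):
    c=manip.capture(n);Rm=rot(c["attitude"])
    for p in ([.490,.1253,.112],[.490,.122,.09],[.490,.1253,.13]):
        q=Rm.T@(np.array(p)-c["eye"]); print(n,p,(c["fx"]*q[0]/q[2]+c["cx"]).round(1),(c["fy"]*q[1]/q[2]+c["cy"]).round(1))
    if n=="side": print("tip",ray(c,264.5,207,.112),ray(c,264.5,207,.125))
    if n=="scene": cv2.imwrite("pics/sc3.png",cv2.resize(c["color"][180:300,290:450],None,fx=5,fy=5))
E
```

```text
side [0.49, 0.1253, 0.112] 265.0 214.0
side [0.49, 0.122, 0.09] 266.2 220.8
side [0.49, 0.1253, 0.13] 264.6 208.8
tip [0.50896436 0.15424684 0.112     ] [0.49883993 0.1385313  0.125     ]
wrist [0.49, 0.1253, 0.112] 318.7 284.4
wrist [0.49, 0.122, 0.09] 313.4 271.2
wrist [0.49, 0.1253, 0.13] 318.7 299.6
scene [0.49, 0.1253, 0.112] 377.9 253.2
scene [0.49, 0.122, 0.09] 376.6 259.4
scene [0.49, 0.1253, 0.13] 378.3 247.4
```

View pics/sc3.png

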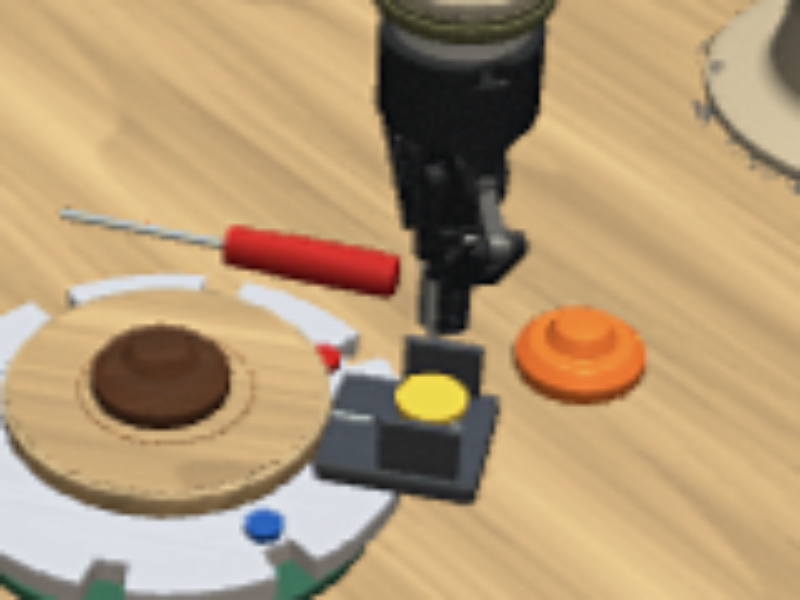

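Both outside views put the tip over the button in x and y, at (378,246) in the scene and (264,207) in the side view. It looks a little higher than the reported TCP, so I'll descend while watching the force.

Emit:
{"name": "carry_out", "arguments": {"deltas": [[0, -0.02, 0.07, 0, 0, 0], [0, 0, 0.06, 0, 0, 0], [0, 0, 0, 0, 0, 0]]}}

```text
time: 2.82
eef_pos: [0.4879, 0.1215, 0.0906]
tool_rot: [0.172, 0.985, -0.0, -0.0]
wrist_force: [0.2, -0.1, 0.7]
gripper_width: 0.0001
grasp_force: 0.0
```

Emit:
{"name": "carry_out", "arguments": {"deltas": [[0, 0, 0.03, 0, 0, 0], [0, 0, 0.03, 0, 0, 0], [0, 0, 0, 0, 0, 0]]}}

```text
time: 3.07
eef_pos: [0.4882, 0.1216, 0.0818]
tool_rot: [0.172, 0.985, -0.0, -0.0]
wrist_force: [-1.1, 0.2, 1.0]
gripper_width: 0.0004
grasp_force: 0.0
```

Emit:
{"name": "carry_out", "arguments": {"deltas": [[0, 0, 0.03, 0, 0, 0], [0, 0, 0, 0, 0, 0]]}}

```text
time: 3.23
eef_pos: [0.4882, 0.1216, 0.0774]
tool_rot: [0.172, 0.985, -0.0, -0.0]
wrist_force: [0.0, -0.1, -0.0]
gripper_width: 0.0001
grasp_force: 0.0
```

```bash
python3 - <<'E'
from h import *
o=manip.get_obs(); print(o["eef_pos"],o["wrist_force"])
a=manip.capture("side")["color"][180:255,225:325]; b=manip.capture("scene")["color"][210:285,330:430]
cv2.imwrite("pics/d4.png",cv2.resize(np.hstack([a,b]),None,fx=4,fy=4,interpolation=cv2.INTER_CUBIC))
E
```

```text
[0.4882287  0.12158854 0.0773918 ] [ 0.02706602 -0.08508185 -0.02853951]
```

View pics/d4.png

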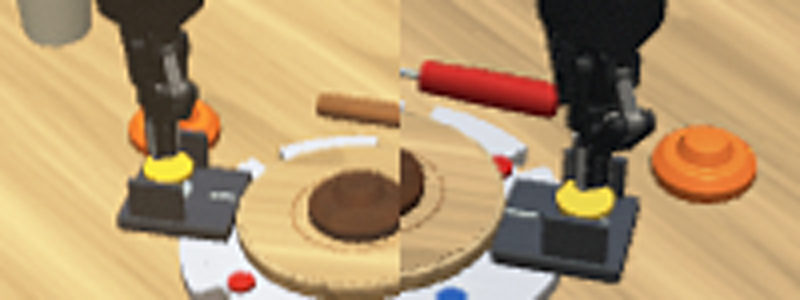

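Both views show the fingertip between the cheeks, just above the button and centred on it. The real tip sits about 13 mm above the reported TCP.

Emit:
{"name": "carry_out", "arguments": {"deltas": [[0, 0, 0.03, 0, 0, 0], [0, 0, 0, 0, 0, 0]]}}

```text
time: 3.5
eef_pos: [0.4883, 0.1216, 0.073]
tool_rot: [0.171, 0.985, -0.0, -0.0]
wrist_force: [-0.9, 0.1, -0.3]
gripper_width: 0.0
grasp_force: 0.0
```

Emit:
{"name": "carry_out", "arguments": {"deltas": [[0, 0, 0.03, 0, 0, 0], [0, 0, 0, 0, 0, 0]]}}

```text
time: 3.67
eef_pos: [0.4882, 0.1216, 0.0683]
tool_rot: [0.171, 0.985, -0.0, -0.0]
wrist_force: [1.2, -0.5, -0.2]
gripper_width: -0.0001
grasp_force: 0.0
```

Emit:
{"name": "carry_out", "arguments": {"deltas": [[0, 0, 0.02, 0, 0, 0], [0, 0, 0, 0, 0, 0]]}}

```text
time: 3.83
eef_pos: [0.4883, 0.1216, 0.0656]
tool_rot: [0.172, 0.985, -0.0, -0.0]
wrist_force: [-1.0, -0.4, 2.6]
gripper_width: 0.0001
grasp_force: 1.6
```

Emit:
{"name": "carry_out", "arguments": {"deltas": [[0, 0, 0.02, 0, 0, 0], [0, 0, 0, 0, 0, 0]]}}

```text
time: 4.0
eef_pos: [0.4884, 0.1216, 0.0627]
tool_rot: [0.172, 0.985, 0.0, 0.0]
wrist_force: [-0.1, -0.1, 4.1]
gripper_width: -0.0002
grasp_force: 2.1
```

Emit:
{"name": "carry_out", "arguments": {"deltas": [[0, 0, 0.02, 0, 0, 0], [0, 0, 0, 0, 0, 0]]}}

```text
time: 4.17
eef_pos: [0.4885, 0.1216, 0.0598]
tool_rot: [0.172, 0.985, 0.0, 0.0]
wrist_force: [-0.1, -0.1, 4.8]
gripper_width: 0.0002
grasp_force: 2.5
```

Contact came at a TCP height of about 0.066, so the bottom of the stroke is at about 0.052.

Emit:
{"name": "carry_out", "arguments": {"deltas": [[0, 0, 0.03, 0, 0, 0], [0, 0, 0, 0, 0, 0]]}}

```text
time: 4.33
eef_pos: [0.4886, 0.1217, 0.0553]
tool_rot: [0.171, 0.985, 0.0, 0.0]
wrist_force: [-0.1, 0.8, 6.8]
gripper_width: -0.0005
grasp_force: 3.1
```

Emit:
{"name": "carry_out", "arguments": {"deltas": [[0, 0, 0.02, 0, 0, 0], [0, 0, 0, 0, 0, 0]]}}

```text
time: 4.5
eef_pos: [0.4891, 0.1221, 0.0531]
tool_rot: [0.172, 0.985, 0.001, 0.001]
wrist_force: [-1.0, 0.3, 9.2]
gripper_width: 0.0002
grasp_force: 4.9
```

Emit:
{"name": "carry_out", "arguments": {"deltas": [[0, 0, 0.01, 0, 0, 0], [0, 0, 0, 0, 0, 0]]}}

```text
time: 4.67
eef_pos: [0.4902, 0.1228, 0.0529]
tool_rot: [0.171, 0.985, 0.001, 0.002]
wrist_force: [-2.2, 1.7, 29.3]
gripper_width: 0.0003
grasp_force: 14.2
```

The button is at the bottom. I'll ease off slightly and swing the first 15°.

Emit:
{"name": "carry_out", "arguments": {"deltas": [[0, 0, -0.007, 0, 0, 0], [0.038, -0.05, 0, 0, 0, 0], [0.034, -0.052, 0, 0, 0, 0], [0.03, -0.054, 0, 0, 0, 0], [0.027, -0.056, 0, 0, 0, 0]]}}

```text
time: 5.08
eef_pos: [0.4621, 0.0984, 0.0531]
tool_rot: [0.172, 0.985, 0.001, 0.003]
wrist_force: [4.6, -1.3, 12.3]
gripper_width: 0.0001
grasp_force: 6.2
```

```bash
python3 - <<'E'
from h import *
o=manip.get_obs(); print(o["eef_pos"],o["wrist_force"])
a=manip.capture("side")["color"][180:280,225:325]; b=manip.capture("scene")["color"][200:300,320:420]
cv2.imwrite("pics/d5.png",cv2.resize(np.hstack([a,b]),None,fx=4,fy=4,interpolation=cv2.INTER_CUBIC))
E
```

```text
[0.46213494 0.09839993 0.05308462] [ 4.61813974 -1.25508489 12.30388516]
```

View pics/d5.png

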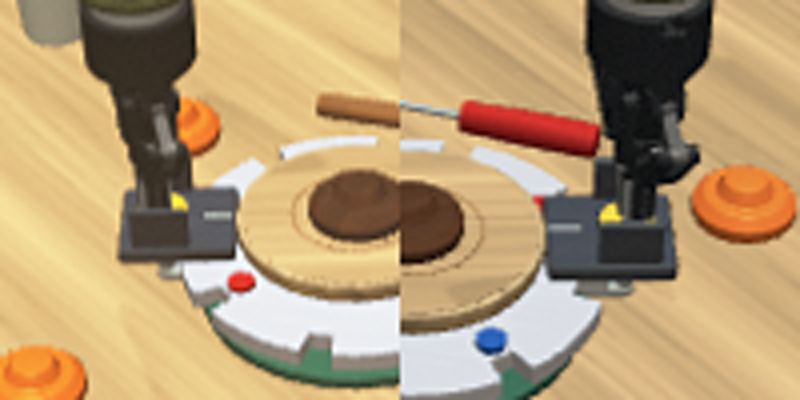

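The arm is turning, about 14° so far, with the finger slightly outboard on the button. I'll continue and bring it inward a little.

Emit:
{"name": "carry_out", "arguments": {"deltas": [[0.012, -0.057, 0, 0, 0, 0], [0.008, -0.058, 0, 0, 0, 0], [0.004, -0.058, 0, 0, 0, 0], [-0.002, -0.058, 0, 0, 0, 0], [0, 0, 0, 0, 0, 0]]}}

```text
time: 5.6
eef_pos: [0.4446, 0.0655, 0.053]
tool_rot: [0.172, 0.985, 0.0, 0.001]
wrist_force: [-1.6, -0.0, 20.4]
gripper_width: -0.0003
grasp_force: 9.9
```

```bash
cat > ang.py <<'E'
from h import *
# white index line + red stud, side & scene views
o=manip.get_obs(); print(o["time"],o["eef_pos"],o["wrist_force"])
h=complex(.5728,.0165); p=complex(*o["eef_pos"][:2])-h; print("tcp r,ang",abs(p),np.degrees(np.angle(p)))
a=manip.capture("side")["color"][190:280,230:330]; b=manip.capture("scene")["color"][200:290,320:420]
import sys; cv2.imwrite(sys.argv[1],cv2.resize(np.hstack([a,b]),None,fx=4,fy=4,interpolation=cv2.INTER_CUBIC))
E
python3 ang.py pics/d6.png
```

```text
5.6 [0.44459695 0.06548231 0.05299698] [-1.63102201 -0.02798895 20.38717517]
tcp r,ang 0.1372417153050836 159.0897305626487
```

Emit:
{"name": "carry_out", "arguments": {"deltas": [[0.0, -0.05, -0.004, 0, 0, 0], [-0.003, -0.052, 0, 0, 0, 0], [-0.007, -0.053, 0, 0, 0, 0], [0, 0, 0, 0, 0, 0]]}}

```text
time: 6.03
eef_pos: [0.4383, 0.0431, 0.0531]
tool_rot: [0.172, 0.985, -0.0, 0.001]
wrist_force: [-0.7, -0.5, 9.8]
gripper_width: -0.0002
grasp_force: 5.3
```

Emit:
{"name": "carry_out", "arguments": {"deltas": [[0, 0, -0.05, 0, 0, 0], [0, 0, -0.05, 0, 0, 0], [0, 0, 0, 0, 0, 0]]}}

```text
time: 6.28
eef_pos: [0.4385, 0.0444, 0.0686]
tool_rot: [0.172, 0.985, 0.0, 0.001]
wrist_force: [-0.1, -0.1, 0.6]
gripper_width: 0.0002
grasp_force: 0.0
```

```bash
python3 ang.py pics/d7.png
```

```text
6.2833 [0.43852166 0.04436939 0.06863934] [-0.14819658 -0.06951838  0.63295365]
tcp r,ang 0.13713997993303373 168.27476669762504
```

View pics/d7.png

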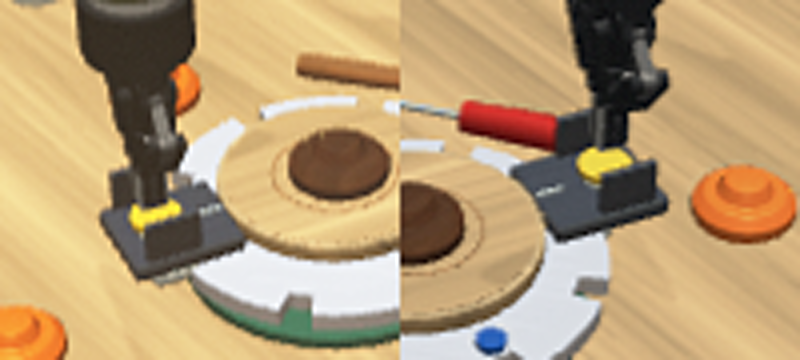

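The arm is close to the slot and over the red stud, the finger is clear of the button but still between the cheeks. Now I'll push on the leading cheek in small steps until the table blocks.

Emit:
{"name": "carry_out", "arguments": {"deltas": [[-0.006, -0.03, 0, 0, 0, 0], [-0.006, -0.03, 0, 0, 0, 0], [0, 0, 0, 0, 0, 0]]}}

```text
time: 6.63
eef_pos: [0.4362, 0.0341, 0.0673]
tool_rot: [0.172, 0.985, -0.0, -0.0]
wrist_force: [-0.3, -0.8, 0.4]
gripper_width: 0.0002
grasp_force: 0.0
```

Emit:
{"name": "carry_out", "arguments": {"deltas": [[-0.004, -0.02, 0, 0, 0, 0], [0, 0, 0, 0, 0, 0]]}}

```text
time: 6.8
eef_pos: [0.4362, 0.0318, 0.0674]
tool_rot: [0.172, 0.985, -0.0, -0.0]
wrist_force: [0.3, 0.0, -0.9]
gripper_width: 0.0
grasp_force: 0.2
```

Emit:
{"name": "carry_out", "arguments": {"deltas": [[-0.004, -0.02, 0, 0, 0, 0], [0, 0, 0, 0, 0, 0]]}}

```text
time: 6.97
eef_pos: [0.4361, 0.0291, 0.0675]
tool_rot: [0.171, 0.985, 0.0, 0.0]
wrist_force: [0.7, 1.3, -1.9]
gripper_width: -0.0001
grasp_force: 0.7
```

Emit:
{"name": "carry_out", "arguments": {"deltas": [[-0.004, -0.02, 0, 0, 0, 0], [0, 0, 0, 0, 0, 0]]}}

```text
time: 7.13
eef_pos: [0.4359, 0.026, 0.0676]
tool_rot: [0.172, 0.985, 0.0, 0.0]
wrist_force: [1.0, 0.5, -0.2]
gripper_width: 0.0
grasp_force: 1.0
```

Emit:
{"name": "carry_out", "arguments": {"deltas": [[-0.003, -0.02, 0, 0, 0, 0], [0, 0, 0, 0, 0, 0]]}}

```text
time: 7.3
eef_pos: [0.4347, 0.0225, 0.0676]
tool_rot: [0.172, 0.985, -0.0, -0.0]
wrist_force: [-0.1, -0.5, 0.5]
gripper_width: 0.0
grasp_force: 0.0
```

Emit:
{"name": "carry_out", "arguments": {"deltas": [[-0.003, -0.02, 0, 0, 0, 0], [0, 0, 0, 0, 0, 0]]}}

```text
time: 7.47
eef_pos: [0.4336, 0.0193, 0.0675]
tool_rot: [0.172, 0.985, -0.0, -0.0]
wrist_force: [-0.2, 0.2, -0.4]
gripper_width: -0.0004
grasp_force: 0.0
```

```bash
python3 - <<'E'
from h import *
o=manip.get_obs(); print(o["eef_pos"],o["wrist_force"],o["grasp_force"])
# index line in scene view: bright low-saturation on dark arm -> angle from hub
for n in("side","scene"):
    c=manip.capture(n)
    Rm=rot(c["attitude"]); h=cv2.cvtColor(c["color"],cv2.COLOR_BGR2HSV)
    q=Rm.T@(np.array([.479,.027,.069])-c["eye"]); u=c["fx"]*q[0]/q[2]+c["cx"]; v=c["fy"]*q[1]/q[2]+c["cy"]
    x,y=int(u)-12,int(v)-12; g=c["color"][y:y+25,x:x+25].min(2); print(n,x,y); print(g)
E
```

```text
[0.43356907 0.01930903 0.06750284] [-0.18640076  0.22206282 -0.41342975] 0.0
side 271 232
[[ 55  60  54  73  83  77  73  46  35  21 231 240 237 187 144 128 133 138
  139 135 138 137 137 138 138]
 [ 45  45  41  47  59  55  51  35  27  44 245 240 239 168 144 136 137 136
  136 136 141 139 136 137 134]
 [ 33  37  35  41  47  46  42  32  21 159 240 238 236 160 140 137 136 138
  139 139 139 135 136 134 131]
 [ 37  34  34  47  49  46  37  27  51 233 241 238 237 162 146 141 140 139
  139 135 134 132 130 128 132]
 [ 34  32  35  42  43  39  33  21 165 247 244 240 240 144 128 140 137 134
  133 131 132 129 132 135 136]
 [ 33  37  38  35  35  30  24  54 179 201 188 225 243 114 131 123 132 132
  131 133 131 134 137 138 135]
 [ 34  37  37  36  45 129 149  95 119 114  98 142 240  87 138 133 131 132
  131 131 136 137 137 135 134]
 [ 36  56  41  33  78 121 133  95  89  91  89  88 168 140 129 140 134 134
  136 136 135 136 133 131 127]
 [ 39  52  44  33  79  86  91  88  91  93  95  92  96 114  82 136 125 136
  136 135 133 131 131 130 130]
 [ 37  42  38  34  76  71  87  91  93  93  93  93  92  88  69 102
[... 3555 characters left out ...]
22 126 129 100  78  73  77  75  77  75
   75  74  74  74  75  78  78]
 [124 126 128 127 126 123 124 122 121 123 128  95  55  66  77  77  75  76
   76  76  75  76  70  64  55]
 [126 127 126 124 124 123 123 122 123 124 132 135  72  39  67  74  75  76
   76  74  68  59  49  44  36]
 [124 124 121 121 121 122 124 124 128 129 132 139  95  44  44  68  76  69
   63  55  49  40  33  25  60]
 [121 121 122 123 125 126 128 129 132 130 128 134 165  87  25  39  50  48
   42  35  26  21  98 199 217]
 [123 122 124 127 128 129 131 130 127 126 124 130 141 175  83  24  34  30
   24 104 112 195 217 222 223]
 [124 124 128 131 130 129 127 125 124 128 128 131 133 222 182  99  30  97
  200 219 215 222 221 220 219]]
```

Emit:
{"name": "carry_out", "arguments": {"deltas": [[-0.003, -0.02, 0, 0, 0, 0], [0, 0, 0, 0, 0, 0]]}}

```text
time: 7.73
eef_pos: [0.4333, 0.0166, 0.0675]
tool_rot: [0.172, 0.985, -0.0, -0.0]
wrist_force: [-0.2, -0.2, 0.2]
gripper_width: 0.0002
grasp_force: 0.0
```

```bash
python3 - <<'E'
from h import *
o=manip.get_obs(); print(o["eef_pos"],o["wrist_force"],o["grasp_force"])
c=manip.capture("scene"); x,y=343,233; g=c["color"][y+8:y+16,x+6:x+19].min(2).astype(float); w=np.clip(g-90,0,None); w[g.shape[0]-3:,:4]=0
w[:, :3]=0; yy,xx=np.mgrid[:8,:13]; print(g.astype(int)); u,v=(w*xx).sum()/w.sum()+x+6,(w*yy).sum()/w.sum()+y+8
p=ray(c,u,v,.069); H=np.array([.5728,.0165]); d=p[:2]-H; print(u,v,p,np.hypot(*d),np.degrees(np.arctan2(d[1],d[0])))
E
```

```text
[0.43328814 0.0166418  0.06751512] [-0.24068296 -0.19332558  0.20468768] 0.0
[[ 74  74  74  75  76  76  77  77  77  76  76  76  73]
 [ 75  78  76  77  76  77  75  74  73  75  74  76  74]
 [ 74  77  77  76  76  75  73  70 125 114  83  75  75]
 [ 69  75  74  72  72  69 123 192 174 113  78  73  74]
 [ 88  78  70 125 168 160 147 120  95  79  75  74  76]
 [132 108  83 131 119  93  86  75  74  74  75  75  76]
 [127 130 104  93  74  72  73  74  75  76  76  76  76]
 [121 126 127  93  76  72  76  76  75  75  77  77  76]]
355.21217105263156 244.46052631578948 [0.4766449  0.02424549 0.069     ] 0.09646655648019642 175.39465044526915
```

The contact force vanished and the table stayed put as the finger went on, which suggests it snapped into the slot. I'll lift clear and check.

Emit:
{"name": "carry_out", "arguments": {"deltas": [[0, 0.03, 0, 0, 0, 0], [0, 0, -0.2, 0, 0, 0], [0, 0, -0.25, 0, 0, 0], [0, 0, -0.25, 0, 0, 0], [0, 0, -0.2, 0, 0, 0]]}}

```text
time: 8.2
eef_pos: [0.4352, 0.0219, 0.2049]
tool_rot: [0.171, 0.985, 0.0, 0.0]
wrist_force: [0.6, 0.1, -0.6]
gripper_width: 0.0003
grasp_force: 0.0
```

Emit:
{"name": "carry_out", "arguments": {"deltas": [[0.2, 0.1, 0, 0, 0, 0], [0.2, 0.1, 0, 0, 0, 0], [0, 0.2, 0, 0, 0, 0], [0, 0.2, 0, 0, 0, 0], [0, 0, 0, 0, 0, 0]]}}

```text
time: 8.62
eef_pos: [0.4112, 0.1323, 0.2032]
tool_rot: [0.169, 0.986, 0.002, 0.001]
wrist_force: [0.5, 1.4, 0.2]
gripper_width: -0.0004
grasp_force: 0.0
```

```bash
python3 - <<'E'
from h import *
o=manip.get_obs(); print(o["time"],o["eef_pos"],o["wrist_force"])
cs=[manip.capture(n) for n in("side","scene")]; rays=[]
for c in cs:
    h=cv2.cvtColor(c["color"],cv2.COLOR_BGR2HSV); Rm=rot(c["attitude"])
    q=Rm.T@(np.array([.439,.030,.088])-c["eye"]); u=int(c["fx"]*q[0]/q[2]+c["cx"]); v=int(c["fy"]*q[1]/q[2]+c["cy"])
    m=cv2.inRange(h,(23,150,150),(36,255,255)); k=np.zeros_like(m); k[v-14:v+15,u-14:u+15]=1
    _,l,s,ce=cv2.connectedComponentsWithStats(m*k); i=1+s[1:,4].argmax(); print(s[i],ce[i],ray(c,*ce[i],.09),ray(c,*ce[i],.076))
    d=ray(c,*ce[i],0)-c["eye"]; rays.append((np.array(c["eye"]),d/np.linalg.norm(d)))
(e1,d1),(e2,d2)=rays; t=np.linalg.lstsq(np.c_[d1,-d2],e2-e1,rcond=None)[0]; print("button",e1+t[0]*d1,e2+t[1]*d2)
a=cs[0]["color"][190:280,230:330]; b=cs[1]["color"][200:290,320:420]
cv2.imwrite("pics/f.png",cv2.resize(np.hstack([a,b]),None,fx=4,fy=4,interpolation=cv2.INTER_CUBIC))
E
```

```text
8.6167 [0.41118301 0.13227027 0.20321845] [0.47166967 1.36842266 0.2147162 ]
[265 240  13   9  88] [270.72727273 243.72727273] [0.43837971 0.02910852 0.09      ] [0.44808334 0.04395789 0.076     ]
[361 230  14   9  92] [367.7173913 233.7173913] [0.43972872 0.02952342 0.09      ] [0.42743349 0.01594388 0.076     ]
button [0.43866253 0.02954133 0.08959195] [0.439299   0.02904881 0.0895107 ]
```

View pics/f.png

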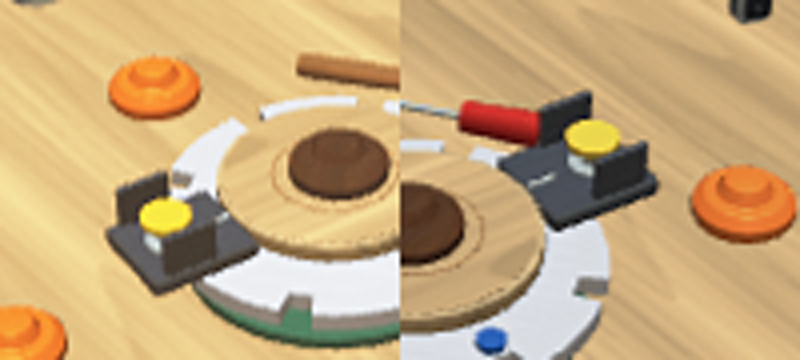

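The button triangulates to 89.6 mm, so it is fully up. It sits at the red slot position with the red stud hidden under the arm, and the robot is clear.

```bash
python3 -c "
from plant import manip
print(manip.close_job())"
```

```text
the job is handed in; nothing more can be done
None
```

I handed the job in with the turntable swung to the red-stud slot, the plunger button fully up (measured 89.6 mm against the nominal 90 mm), so the table should be locked, and the robot drawn clear; the simulator gave no verdict.

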